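# Snap the milk frother into its clip stand

## Robot

A 7-joint arm with a two-finger parallel gripper is mounted at the origin on a cart in front of the work surface, level with it; the furniture and walls round the work are solid. World frame = base frame: x ahead of the robot, y to its left, z up, the work surface at z = 0. Lengths are in m, angles in rad, forces in N, time in s.
With the tool pointing down it reaches from about 0.4 to 0.925 m from the base axis. Payload 5.6 kg.
Tool frame: the origin (TCP) lies at the very end of the fingers, on their centre line; the grasp point (between the pads) lies 19 mm behind it (arm.grip_point_offset is the distance from the TCP to the grasp point, in m); z points along the fingers, y is the direction in which the jaws open and shut (so a half turn about z gives the same grasp; the last joint's range is limited). The gripper opens to 85 mm and grips with 20 to 120 N. Pads are 22 mm wide; open, the fingers measure 114 mm over their backs; the gripper's body (76 mm by 85 mm) begins 54 mm behind the grasp point. The pads swing forward as they close: fully open they stand 13 mm farther back than shut.
Start: joints at [-1.369, 0.468, -0.012, 1.603, 0.006, 1.071, -0.056], TCP at [0.158, 0.631, 0.196] pointing down, gripper open.
Joint ranges: [-2.53, 2.53], [-0.31, 2.02], [-1.57, 1.55], [0.28, 2.44], [-1.29, 4.43], [0.15, 1.84], [-2.92, 2.92]. Speed limits (rad/s): [2.57, 2.57, 3.14, 3.14, 3.14, 3.14, 3.14].

## Interface

Orientations are given as a rotation vector (axis times angle).
In Python, from cell import readout, imaging, arm, nets gives the robot as it stands. The module is installed in compiled form; this text tells all that it offers.
- The arm moves only by the tool send_rows, never from a script. Its argument "steps" is a list that holds one entry, the list of rows, each a list of 4 numbers: the shift along the tool's x, y, z in cm, then the turn about the tool's z in rad. A call has 1 to 20 rows; each row shifts and turns the commanded pose from where the row before left it, along the tool's axes as they then stand; what a row does not reach is not made up. A row lasts 1/10 s, in which the tool goes at most 50 mm and 8.59 degrees, less where a joint would pass 70% of its speed; a pose out of reach is approached as far as the arm can. A call is refused whole if a number of a shift passes 5 or a number of a turn 0.15, either way. A call with a gripper value outside its range is refused whole. "hand" is the finger opening in cm, from 0 to 8.54, set as the call begins (left out, the last holds). The fingers move at their own pace and stop on an object; "force" is the grip in N (left out, the last holds). Time passes only in rows, so rows that do not move let the fingers close. It gives the time, the measured TCP pose, the force and the opening at its end, in the units of the state.
- readout.sense(): the state, without advancing time (a new reading comes with each control period).
- imaging.read_camera(name): name is "scene" or "top" or "wrist"; returns a dict with "pixels" (480x640x3 uint8, red, green, blue), "fx", "fy", "cx", "cy" (pixels), "world_from_camera" (4x4, takes a point from camera to world coordinates). Camera axes: x right, y down, z forward; pixel columns grow to the right and rows downward; lengths in m; the calibration is good to about 2 mm. A picture is of the moment at which its call begins. There is no depth.
- arm.finish_job(): hands the job in, once; it reports no verdict.
Trained networks look in the newest picture that a camera, given by its name, has taken for a name from the list of things; names that differ only in an ending like _2 or _b are one class to them, and where a whole thing is asked for, a point or a joint stands for the part that bears it (a point fixed in the world has none). Each returns a list of dicts, best first, with "score" (0 to 1); they miss things now and then, are a little off and sometimes report something else, mostly with a low value. They report only what shows in the picture. A call takes as long as a camera call.
- nets.regions_of(label, camera): "region" (480x640 bool, what is visible of it) and "rect" ([left, top, right, bottom] in pixels, round what is visible of it).
- nets.spot_point(label, camera): "position" ([column, row] in pixels: a listed point, or the origin of a listed thing).
The state is a dict: "time_s": time; "joint_pos": joint angles; "joint_vel": joint speeds; "tau": joint torques, N m; "position": TCP position; "eef_rot": TCP orientation; "force": force on the tool from outside, world axes, zero at the start; "moment": the same for the moment, N m; "finger_gap": opening from 0.0 (shut) to 1.0 (fully open).
Only numpy, scipy, OpenCV 4.12 (cv2) and the standard library are available. Lean on these libraries where they do the work, as an engineer would, in place of code of your own. Each camera call takes 0.05 s, during which the arm holds its last target.

## Task

Put the hand milk frother away: pick it up and press it down into the two sprung clips of its stand, whisk over the little drip dish, until it has snapped in and lies fully home on both saddles. Press with feeling and stop as soon as it is down, because the stand is damaged by hard pressing; leave the other things where they are.

Things in the scene. Friction and masses are not known exactly. Their poses are not given: they have to be found in the camera images.
- frother: hand milk frother, 179 mm long, 0.1 kg, lying on the worktop. Origin on its long axis at the middle of the square black grip (44 mm long, 26 x 26 mm, sides level and upright); +x points along the axis to the whisk, z up; the axis starts 13 mm above the worktop. A round steel barrel, 22 mm diameter, runs on either side from 22 to 47 mm from the origin. Take it by the grip, across y.
- barrel_front (a point): point on the frother's axis 31 mm to the whisk side of its origin: the part of the front barrel that goes into the front clip (the one by the dish)
- barrel_rear (a point): point on the frother's axis 31 mm to the tail side of its origin: the part of the rear barrel that goes into the rear clip
- whisk_tip (a point): far end of the whisk, 127 mm from the frother's origin on its axis (+x): a flat 22 mm wire loop on a 4 mm shaft
- stand: aluminium clip stand, fixed; foot plate 196 x 56 x 8 mm; origin on the worktop midway between the clips, +x along the stand to the drip dish, z up. The clips, at x = +31 and -31 mm, are 12 mm wide along x and leave 50 mm between them for the 44 mm grip and the gripper's fingers. It is damaged above 60 N of contact force, the clips' own pinch counted in: push with under 35 N.
- mouth_front (a point): mouth of the front clip, carriage fully down: where a barrel's axis is (64 mm above the worktop, 14 mm above seat) when it rests on the lips; really 3 to 21 mm higher. A clip is a pair of steel spring fingers, left and right; their 5 mm round lips, 7 mm below this point, stand 17 mm apart and flare out above. z up, x along the stand
- mouth_rear (a point): the same for the rear clip. From the lips a barrel must be pushed 14 mm down to the saddle; the lips spread most at half way, and rub, so a barrel let go on the way stays stuck. Pushing both barrels together takes 15 to 30 N at first, almost nothing for the last 2 mm, then the force climbs steeply on the saddles
- seat (a point): where the frother's origin would lie, when home, with the clip carriage screwed fully down: 50 mm above the worktop, midway between the clips. The carriage (saddles and clips) is set by hand to anywhere from 3 to 21 mm above that and stays there; its height is not measured, so it must be felt. The saddles are rigid shallow Vs
- dish (a point): middle of the rim of the drip dish, a 42 mm round steel dish at +x of the stand, 118 mm from its origin, rim 15 mm above the worktop; the whisk lies over it when the frother is home
- espresso_cup: white espresso cup, 59 x 87 x 52 mm, bystander; origin under its middle
- milk_pitcher: steel milk pitcher, 69 x 102 x 100 mm, bystander; origin under its middle
- teaspoon: steel teaspoon, 130 mm long, bystander; origin under its middle
- clip_front_right (a joint): right spring finger of the front clip, turning outward about a pivot 25 mm below its lip: 0 = closed (stop), about 0.1 rad when a barrel spreads it most, about 0.025 with the barrel home
- clip_front_left (a joint): left spring finger of the front clip, turning outward about a pivot 25 mm below its lip: 0 = closed (stop), about 0.1 rad when a barrel spreads it most, about 0.025 with the barrel home
- clip_rear_right (a joint): right spring finger of the rear clip, turning outward about a pivot 25 mm below its lip: 0 = closed (stop), about 0.1 rad when a barrel spreads it most, about 0.025 with the barrel home
- clip_rear_left (a joint): left spring finger of the rear clip, turning outward about a pivot 25 mm below its lip: 0 = closed (stop), about 0.1 rad when a barrel spreads it most, about 0.025 with the barrel home
- cupboard_corner (a point): near right-hand upright edge, 0.2 m above the worktop, of the tall cupboard that stands to the left of the worktop from the floor to far above the arm: all beyond this point in x and to the left of it (greater y) is solid, so draw the arm back before swinging it in from the left

How it is judged:
By the outcome, as a careful person would: the job done as asked, in the order asked, and still so for the second after the job is handed in, with the robot touching nothing.
It also fails if it takes over 58 s, if anything falls off the work surface, if the arm or the gripper's body presses on something with over 40 N, if the wrist force passes 120 N, or if a joint passes its speed limit or range.

## Working session

There is one attempt and no reset: what is moved stays moved. The work goes in short steps, Python scripts to look and compute and a tool call to move; the robot and the scene stay as the last step left them, time stands still between calls to the robot, and variables do not carry over. Pictures are saved under pics/ and viewed, and the job is handed in when it is done.

Besides the shell and the picture viewer there is one more tool, called after ">>>" by a JSON object that holds its "name" and its "arguments", one argument or row to a line. send_rows: Moves the arm, as the interface text tells. Its arguments: {"type":"object","properties":{"steps":{"type":"array","items":{"type":"array","items":{"type":"array","items":{"type":"number"}}}},"hand":{"type":"number"},"force":{"type":"number"}},"required":["steps"]}

```bash
mkdir -p pics; cat > h.py <<'E'
import numpy as np, cv2
from cell import readout, imaging, arm, nets
def cam(n,save=None):
    d=imaging.read_camera(n)
    if save: cv2.imwrite('pics/'+save,d['pixels'][:,:,::-1])
    return d
def ray(d,p):
    T=np.array(d['world_from_camera']);v=np.array([(p[0]-d['cx'])/d['fx'],(p[1]-d['cy'])/d['fy'],1.])
    return T[:3,3],T[:3,:3]@v
def onz(d,p,z):
    o,v=ray(d,p);return o+v*(z-o[2])/v[2]
def proj(d,P):
    T=np.array(d['world_from_camera']);c=T[:3,:3].T@(np.array(P)-T[:3,3])
    return np.array([d['fx']*c[0]/c[2]+d['cx'],d['fy']*c[1]/c[2]+d['cy']])
E
python3 - <<'E'
from h import *
np.set_printoptions(precision=4,suppress=True)
s=readout.sense();print({k:np.round(v,4) for k,v in s.items()})
Z=dict(frother=.013,barrel_front=.013,barrel_rear=.013,whisk_tip=.013,stand=0,mouth_front=.075,mouth_rear=.075,seat=.05,dish=.015,espresso_cup=0,milk_pitcher=0,teaspoon=0,cupboard_corner=.2)
for c in ['scene','top','wrist']:
    d=cam(c,c+'0.png');print(c,np.array(d['world_from_camera']),d['fx'])
    for n,z in Z.items():
        r=nets.spot_point(n,c)
        for q in r[:1]: print(n,round(q['score'],2),np.round(q['position'],1),onz(d,q['position'],z))
E
```

```text
{'time_s': np.float64(0.0), 'joint_pos': array([-1.369 ,  0.4684, -0.0116,  1.6036,  0.006 ,  1.0714, -0.0563]), 'joint_vel': array([-0.0009, -0.0004, -0.0001, -0.0011,  0.001 ,  0.0002, -0.0012]), 'tau': array([  0.0006, -53.2377,   0.0221, -25.1308,   0.0115,   0.0076,
         0.    ]), 'position': array([0.1575, 0.63  , 0.1954]), 'eef_rot': array([-0.3837, -3.118 ,  0.0029]), 'force': array([0.1234, 0.7433, 0.6136]), 'moment': array([ 0.0632,  0.0066, -0.0182]), 'finger_gap': np.float64(1.0008)}
scene [[ 0.6938 -0.4866  0.5309 -0.2197]
 [-0.72   -0.4509  0.5275 -0.6378]
 [-0.0173 -0.7482 -0.6632  1.0685]
 [ 0.      0.      0.      1.    ]] 551.5264164353645
frother 0.72 [315.6 293. ] [0.4523 0.0582 0.013 ]
barrel_front 0.8 [323.7 290. ] [0.4741 0.0502 0.013 ]
barrel_rear 0.68 [307.6 298.5] [0.4248 0.0599 0.013 ]
whisk_tip 0.9 [352.4 275.5] [0.5641 0.0305 0.013 ]
stand 0.74 [378.6 335. ] [ 0.4668 -0.1408  0.    ]
mouth_front 0.57 [387.4 311.1] [ 0.4869 -0.1459  0.075 ]
mouth_rear 0.6 [374.6 324.8] [ 0.4349 -0.1504  0.075 ]
seat 0.84 [382.9 320.1] [ 0.4757 -0.1433  0.05  ]
dish 0.9
[... 542 characters left out ...]
ear 0.7 [346.2 289.4] [0.4264 0.0476 0.013 ]
whisk_tip 0.61 [358.  228.6] [0.5676 0.0229 0.013 ]
stand 0.63 [429.3 273.7] [ 0.468  -0.1446  0.    ]
mouth_front 0.74 [433.2 256.2] [ 0.5002 -0.1401  0.075 ]
mouth_rear 0.57 [431.8 283.1] [ 0.441  -0.1369  0.075 ]
dish 0.72 [427.7 221.4] [ 0.5881 -0.1384  0.015 ]
espresso_cup 0.6 [347.5 267.9] [0.4769 0.045  0.    ]
milk_pitcher 0.61 [450.3 179.7] [ 0.6921 -0.1946  0.    ]
teaspoon 0.78 [382.9 303.4] [ 0.397  -0.0378  0.    ]
cupboard_corner 0.59 [164.9 313.5] [0.36   0.4099 0.2   ]
wrist [[ 0.2416  0.926   0.29    0.0838]
 [ 0.9704 -0.2306 -0.072   0.6486]
 [ 0.0002  0.2988 -0.9543  0.3744]
 [ 0.      0.      0.      1.    ]] 405.06822031736027
```

View pictures.

View pics/scene0.png

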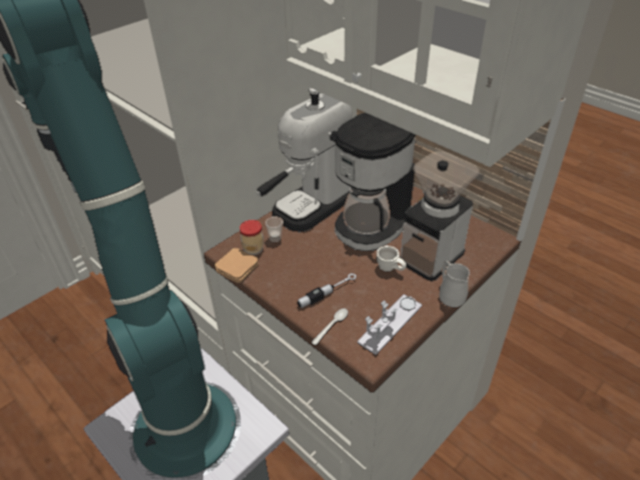

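View pics/top0.png

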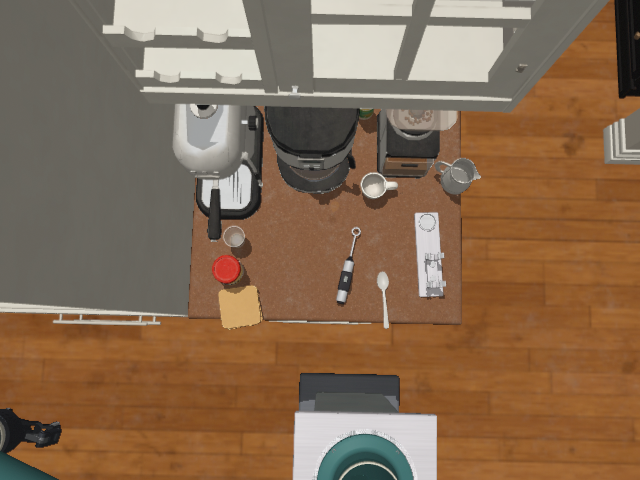

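The scene picture shows the frother around (318,293), the stand at (390,322) with its dish far end, and the teaspoon between them. The top picture agrees: frother from (342,302) to (356,231), stand around (428,258), dish (428,221). The cupboard corner is near (0.36, 0.41), so I swing in on a drawn-back path.

>>> {"name": "send_rows", "arguments": {
  "steps": [
    [[-0.8, -3.7, 0, 0], [-0.8, -3.7, 0, 0], [-0.8, -3.7, 0, 0], [-0.8, -3.7, 0, 0], [-0.8, -3.7, 0, 0], [-3.7, -2.4, 0, 0], [-3.7, -2.4, 0, 0], [-3.7, -2.4, 0, 0], [-3.8, -2.8, 0, 0], [-3.8, -2.8, 0, 0], [-3.8, -2.8, 0, 0], [-3.8, -2.8, 0, 0], [-2.6, -3.2, 0, 0], [-2.6, -3.2, 0, 0], [-2.6, -3.2, 0, 0], [-2.6, -3.2, 0, 0], [0, 0, 0, 0], [0, 0, 0, 0]]
  ]
}}

```text
time_s: 3.9
position: [0.4321, 0.0492, 0.1965]
eef_rot: [0.387, 3.117, 0.0]
force: [0.2, 1.6, 0.4]
finger_gap: 0.999
```

```bash
python3 - <<'E'
from h import *
np.set_printoptions(precision=4,suppress=True)
d=cam('wrist','w1.png')
s=readout.sense();print(s['time_s'],s['position'],s['eef_rot'],s['force'])
print(np.array(d['world_from_camera']))
Z=dict(frother=.013,barrel_front=.013,barrel_rear=.013,whisk_tip=.013)
for n,z in Z.items():
    for q in nets.spot_point(n,'wrist')[:1]: print(n,round(q['score'],2),np.round(q['position'],1),onz(d,q['position'],z))
E
```

```text
3.95 [0.4317 0.0502 0.1964] [-0.3837 -3.1178 -0.0005] [-0.934   0.9181 -0.3522]
[[ 0.2439  0.9255  0.2899  0.3584]
 [ 0.9698 -0.2329 -0.0725  0.0674]
 [ 0.0004  0.2988 -0.9543  0.3745]
 [ 0.      0.      0.      1.    ]]
frother 0.65 [330.1 213.6] [0.4444 0.0527 0.013 ]
barrel_front 0.75 [329.2 248.6] [0.477  0.0438 0.013 ]
barrel_rear 0.82 [330.2 181.8] [0.416  0.0598 0.013 ]
whisk_tip 0.67 [336.  342.4] [0.5761 0.0265 0.013 ]
```

View pics/w1.png

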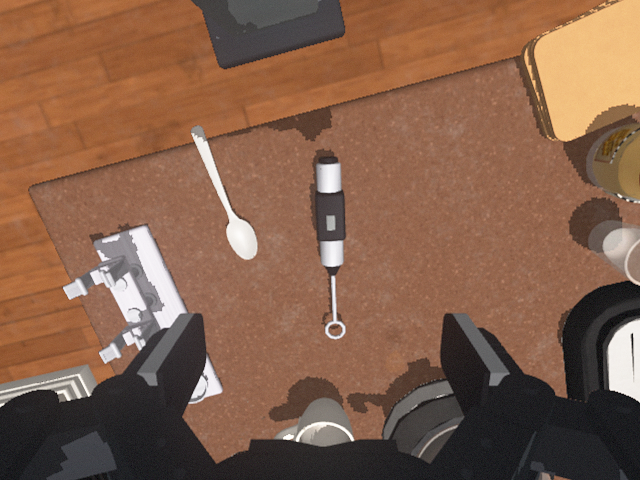

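The wrist picture shows the frother nearly upright at column ~330 (grip rows 190–241, tail 156, whisk tip 340), spoon around (225,190), stand at left from (148,226) to (220,392).

```bash
python3 - <<'E'
from h import *
np.set_printoptions(precision=4,suppress=True)
d=cam('wrist')
r=nets.regions_of('frother','wrist')[0]; m=r['region'];print(r['score'],r['rect'])
g=cv2.cvtColor(d['pixels'],cv2.COLOR_RGB2GRAY)
pts=[]
for y in range(158,272,4):
    xs=np.where(m[y])[0]
    if len(xs): print(y,xs.min(),xs.max(),g[y,329]); pts.append([(xs.min()+xs.max())/2,y])
P=np.array([onz(d,p,.013)[:2] for p in pts])
print(P[0],P[-1],np.polyfit(P[:,0],P[:,1],1))
for p in [(330,191),(330,240),(329,156),(335.5,340)]: print(p,onz(d,p,.013))
for p in [(148,226),(220,392)]: print(p,onz(d,p,.008))
i=d['pixels'][140:360,20:420,::-1];cv2.imwrite('pics/z1.png',cv2.resize(i,None,fx=2,fy=2,interpolation=cv2.INTER_CUBIC))
E
```

```text
Traceback (most recent call last):
IndexError: list index out of range
```

```bash
python3 - <<'E'
from h import *
np.set_printoptions(precision=4,suppress=True)
d=cam('wrist');s=readout.sense()
print(s['position'])
for p in [(330,191),(330.5,240),(329,156),(335.5,340),(329,172),(332,252)]: print(p,onz(d,p,.013))
for p in [(148,226),(220,392)]: print(p,onz(d,p,.008))
i=d['pixels'][140:410,20:420,::-1];cv2.imwrite('pics/z1.png',cv2.resize(i,None,fx=2,fy=2,interpolation=cv2.INTER_CUBIC))
E
```

```text
[0.4318 0.0504 0.1964]
(330, 191) [0.4236 0.059  0.013 ]
(330.5, 240) [0.4686 0.0486 0.013 ]
(329, 156) [0.3933 0.0654 0.013 ]
(335.5, 340) [0.5729 0.0286 0.013 ]
(329, 172) [0.4068 0.0621 0.013 ]
(332, 252) [0.4805 0.0472 0.013 ]
(148, 226) [ 0.4157 -0.1145  0.008 ]
(220, 392) [ 0.6077 -0.1069  0.008 ]
```

View pics/z1.png

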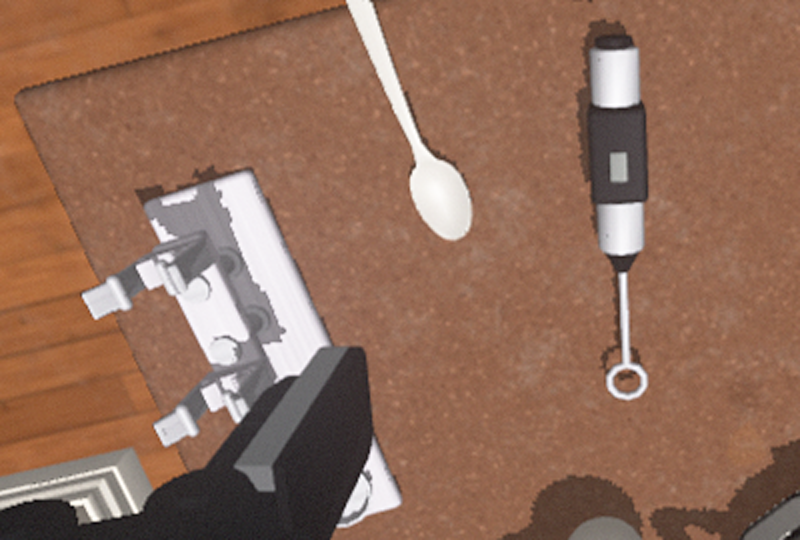

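>>> {"name": "send_rows", "arguments": {
  "steps": [
    [[-0.6, 0.4, 0, -0.021], [-0.6, 0.35, 0, -0.021], [0, 0, 4, 0], [0, 0, 4, 0], [0, 0, 4, 0], [0, 0, 3, 0], [0, 0, 1.5, 0], [0, 0, 1.5, 0], [0, 0, 1.2, 0], [0, 0, 0, 0], [0, 0, 0, 0]]
  ],
  "hand": 5,
  "force": 40
}}

```text
time_s: 5.4
position: [0.4457, 0.0542, 0.0044]
eef_rot: [0.318, 3.125, -0.0]
force: [0.4, -1.5, 0.7]
finger_gap: 0.585
```

```bash
python3 - <<'E'
from h import *
d=cam('wrist','w2.png')
E
```

```text
(no output)
```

View pics/w2.png

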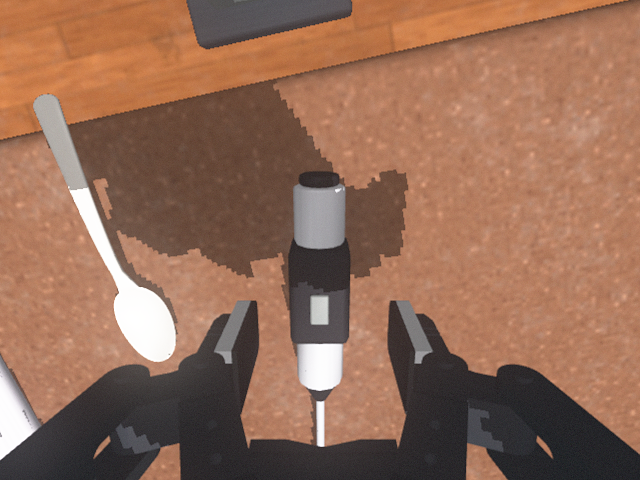

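```bash
python3 - <<'E'
from h import *
from scipy.spatial.transform import Rotation as R
d=cam('wrist');s=readout.sense();p=np.array(s['position']);M=R.from_rotvec(s['eef_rot']).as_matrix()
for o in [(0,0,0),(.011,0,0),(-.011,0,0),(0,0,-.0216),(.022,0,-.0216),(-.022,0,-.0216),(.011,.025,0),(-.011,.025,0)]: print(o,proj(d,p+M@np.array(o)))
E
```

```text
(0, 0, 0) [323.75941971 281.82875265]
(0.011, 0, 0) [323.79316472 260.05544165]
(-0.011, 0, 0) [323.72680633 302.87189553]
(0, 0, -0.0216) [323.86017644 301.92587781]
(0.022, 0, -0.0216) [323.94142766 252.88030362]
(-0.022, 0, -0.0216) [323.78490427 347.36231922]
(0.011, 0.025, 0) [377.32777144 260.09693465]
(-0.011, 0.025, 0) [375.46613946 302.91177314]
```

The picture shows the grip between the jaws (grip rows ~242–342), the frother about 3 mm to the rear of the finger centre. I shift and close.

>>> {"name": "send_rows", "arguments": {
  "steps": [
    [[0.3, 0, 0, 0], [0, 0, 0, 0], [0, 0, 0, 0], [0, 0, 0, 0], [0, 0, 0, 0], [0, 0, 0, 0], [0, 0, 0, 0], [0, 0, 0, 0], [0, 0, 0, 0], [0, 0, 0, 0]]
  ],
  "hand": 0,
  "force": 60
}}

```text
time_s: 6.5
position: [0.4424, 0.0549, 0.0044]
eef_rot: [-0.318, -3.125, 0.0]
force: [-0.1, 0.8, -0.2]
finger_gap: -0.004
```

```bash
python3 - <<'E'
from h import *
d=cam('wrist','w3.png')
E
```

```text
(no output)
```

View pics/w3.png

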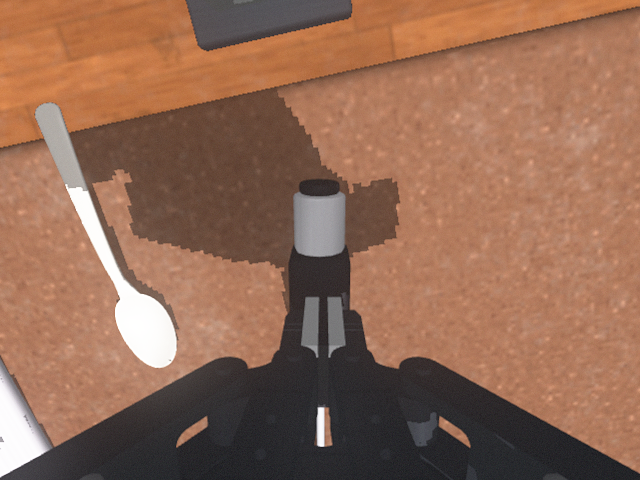

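The picture shows the fingers shut above the grip, at about (323,300–355): the frother still lies on the worktop and wasn't gripped. The fingertips look higher than the reported TCP, so I check the tool data.

```bash
python3 - <<'E'
from h import *
print(arm.grip_point_offset,[a for a in dir(arm) if a[0]!='_'])
s=readout.sense();print({k:np.round(v,4) for k,v in s.items()})
i=cv2.imread('pics/w3.png')[230:400,200:450];cv2.imwrite('pics/w3z.png',cv2.resize(i,None,fx=3,fy=3,interpolation=cv2.INTER_CUBIC))
d=cam('scene');i=d['pixels'][210:370,230:450,::-1];cv2.imwrite('pics/s3z.png',cv2.resize(i,None,fx=3,fy=3,interpolation=cv2.INTER_CUBIC))
print(proj(d,s['position']))
E
```

```text
0.0187 ['MotionError', 'finish_job', 'grip_point_offset']
{'time_s': np.float64(6.55), 'joint_pos': array([-0.4951,  0.4733,  0.3525,  2.2313, -0.3431,  0.4867,  1.495 ]), 'joint_vel': array([-0.0002,  0.0023, -0.0008,  0.0017,  0.0011,  0.0005, -0.0002]), 'tau': array([ 1.00000e-04, -3.91413e+01,  3.72390e+00, -1.26192e+01,
        6.30000e-03,  8.00000e-04, -0.00000e+00]), 'position': array([0.4424, 0.0549, 0.0044]), 'eef_rot': array([-0.3182, -3.1254, -0.    ]), 'force': array([ 0.4365, -0.4493, -0.5973]), 'moment': array([-0.0112,  0.0156,  0.0102]), 'finger_gap': np.float64(0.0)}
[313.932482   297.99567654]
```

View pics/w3z.png

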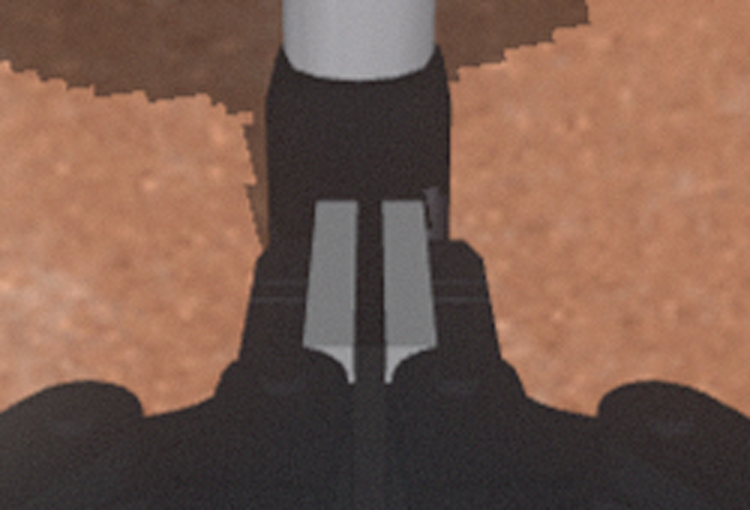

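View pics/s3z.png

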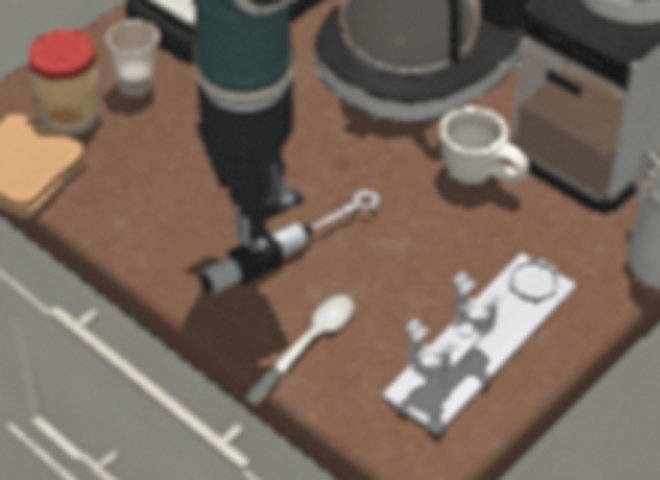

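Tips hover roughly 25–38 mm above the reported TCP, both by wrist-camera perspective and in the scene view (tips near (313,290) vs projected TCP at (314,298)). So I trust the pictures: open, go down in guarded steps, and watch the force.

>>> {"name": "send_rows", "arguments": {
  "steps": [
    [[0, 0, 0, 0], [0, 0, 0, 0], [0, 0, 0, 0], [0, 0, 0, 0], [0, 0, 0, 0], [0, 0, 0.5, 0], [0, 0, 0.5, 0], [0, 0, 0, 0]]
  ],
  "hand": 5
}}

```text
time_s: 7.4
position: [0.4418, 0.0548, -0.0064]
eef_rot: [-0.318, -3.124, 0.001]
force: [0.1, 0.1, -0.1]
finger_gap: 0.583
```

>>> {"name": "send_rows", "arguments": {
  "steps": [
    [[0, 0, 0.4, 0], [0, 0, 0.4, 0], [0, 0, 0.2, 0], [0, 0, 0, 0]]
  ]
}}

```text
time_s: 7.8
position: [0.4421, 0.0548, -0.016]
eef_rot: [-0.318, -3.125, 0.0]
force: [-0.5, 0.2, 0.3]
finger_gap: 0.589
```

```bash
python3 - <<'E'
from h import *
d=cam('wrist','w4.png');s=readout.sense();print(s['force'],s['position'],np.array(d['world_from_camera'])[:3,3])
E
```

```text
[-0.76519093  0.21484682  0.80592545] [ 0.44230082  0.05478318 -0.01577764] [0.36782024 0.06972063 0.16213479]
```

View pics/w4.png

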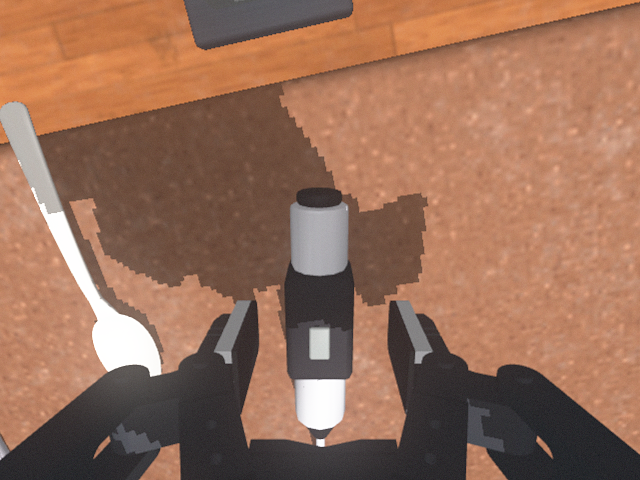

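The picture shows the jaws straddling the grip with tips at about grip-top depth; no contact. Going on down.

>>> {"name": "send_rows", "arguments": {
  "steps": [
    [[0, 0, 0.4, 0], [0, 0, 0.4, 0], [0, 0, 0.4, 0], [0, 0, 0, 0], [0, 0, 0, 0]]
  ]
}}

```text
time_s: 8.35
position: [0.4423, 0.0548, -0.0278]
eef_rot: [-0.318, -3.125, 0.0]
force: [-0.3, -0.4, -0.5]
finger_gap: 0.582
```

```bash
python3 - <<'E'
from h import *
d=cam('wrist','w5.png');d=cam('scene');i=d['pixels'][230:350,240:400,::-1];cv2.imwrite('pics/s5z.png',cv2.resize(i,None,fx=5,fy=5,interpolation=cv2.INTER_CUBIC))
E
```

```text
(no output)
```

View pics/w5.png

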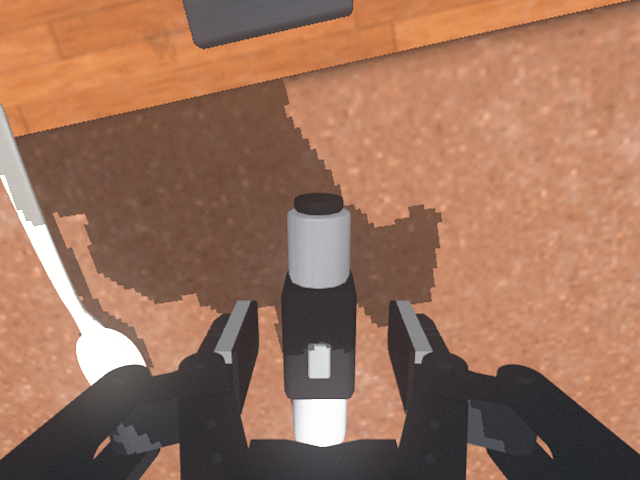

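View pics/s5z.png

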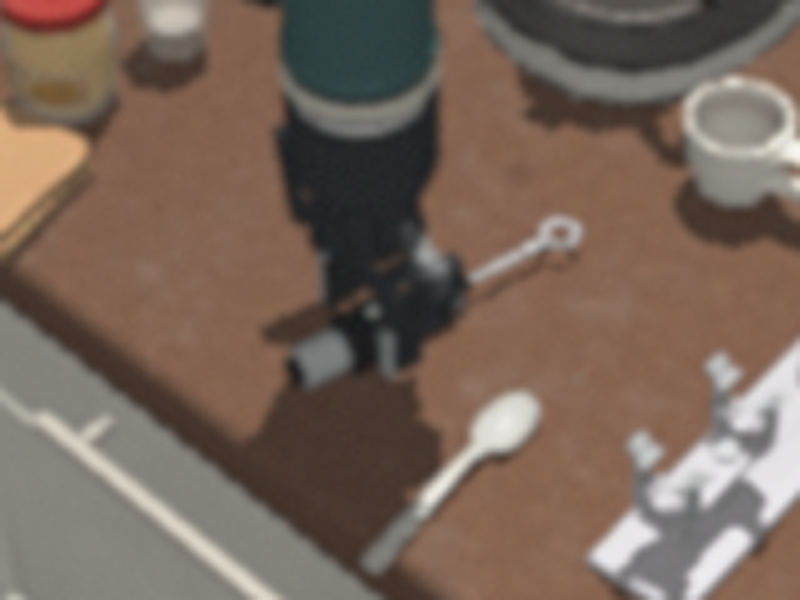

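>>> {"name": "send_rows", "arguments": {
  "steps": [
    [[0, 0, 0.4, 0], [0, 0, 0.4, 0], [0, 0, 0, 0]]
  ]
}}

```text
time_s: 8.75
position: [0.442, 0.0549, -0.0361]
eef_rot: [-0.318, -3.125, 0.0]
force: [-0.0, -0.8, -0.4]
finger_gap: 0.583
```

>>> {"name": "send_rows", "arguments": {
  "steps": [
    [[0, 0, 0, 0], [0, 0, 0, 0], [0, 0, 0, 0], [0, 0, 0, 0], [0, 0, 0, 0], [0, 0, 0, 0]]
  ],
  "hand": 0,
  "force": 60
}}

```text
time_s: 9.35
position: [0.4431, 0.0549, -0.0348]
eef_rot: [0.319, 3.124, 0.001]
force: [-0.4, -0.3, 8.9]
finger_gap: 0.286
```

```bash
python3 - <<'E'
from h import *
d=cam('wrist','w6.png');s=readout.sense();print(s['force'],s['finger_gap'],s['position'])
E
```

```text
[-0.69142802 -0.71490312  8.47842625] 0.2934496477602369 [ 0.44314226  0.05497278 -0.03483542]
```

View pics/w6.png

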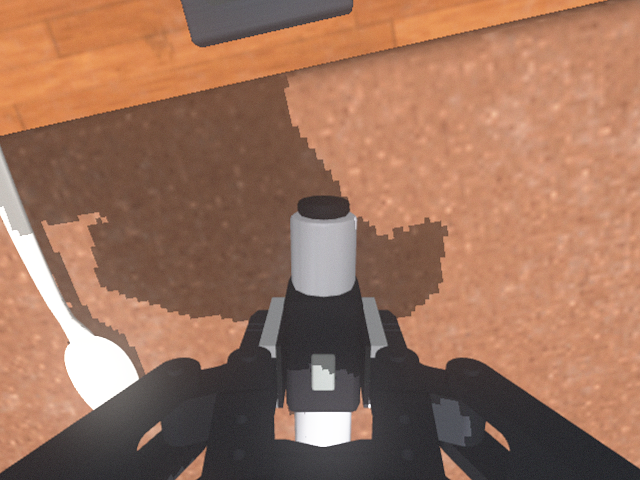

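The picture shows the grip between the pads (gap 0.29 ≈ 25 mm) with the frother straight along the tool at column 323. Lift and carry toward the stand.

>>> {"name": "send_rows", "arguments": {
  "steps": [
    [[0, 0, -0.5, 0], [0, 0, -1.5, 0], [0, 0, -3, 0], [0, 0, -4, 0], [0, 0, -4, 0], [0, 0, -1.7, 0], [-1.7, -3.5, 0, 0], [-1.7, -3.5, 0, 0], [-1.7, -3.6, 0, 0], [0, 0, 0, -0.08], [0, 0, 0, -0.08], [0, 0, 0, -0.083], [0, 0, 0, 0], [0, 0, 0, 0]]
  ]
}}

```text
time_s: 10.8
position: [0.4707, -0.0592, 0.1114]
eef_rot: [0.06, -3.141, -0.0]
force: [0.3, 1.4, -1.5]
finger_gap: 0.293
```

```bash
python3 - <<'E'
from h import *
np.set_printoptions(precision=4,suppress=True)
d=cam('wrist','w7.png');s=readout.sense();print(s['force'],s['moment'],s['finger_gap'],s['position'],s['eef_rot'])
print(np.array(d['world_from_camera']))
np.savez('w7.npz',T=d['world_from_camera'],f=[d['fx'],d['fy'],d['cx'],d['cy']],p=s['position'],r=s['eef_rot'])
for n,z in dict(stand=0,mouth_front=.075,mouth_rear=.075,dish=.015).items():
    for q in nets.spot_point(n,'wrist')[:1]: print(n,round(q['score'],2),np.round(q['position'],1),onz(d,q['position'],z))
E
```

```text
[-0.4759  0.137  -1.4022] [0.0119 0.0166 0.0151] 0.2914308634390625 [ 0.4708 -0.0592  0.1114] [ 0.0604 -3.1408 -0.0001]
[[-0.0389  0.9537  0.2983  0.3948]
 [ 0.9992  0.0371  0.0116 -0.0626]
 [-0.      0.2985 -0.9544  0.2895]
 [ 0.      0.      0.      1.    ]]
stand 0.74 [208.7 218.1] [ 0.4709 -0.1437  0.    ]
mouth_front 0.56 [187.7 290.8] [ 0.495  -0.1367  0.075 ]
mouth_rear 0.76 [172.1 188.8] [ 0.4358 -0.1414  0.075 ]
dish 0.76 [222.  364.8] [ 0.5854 -0.1344  0.015 ]
```

View pics/w7.png

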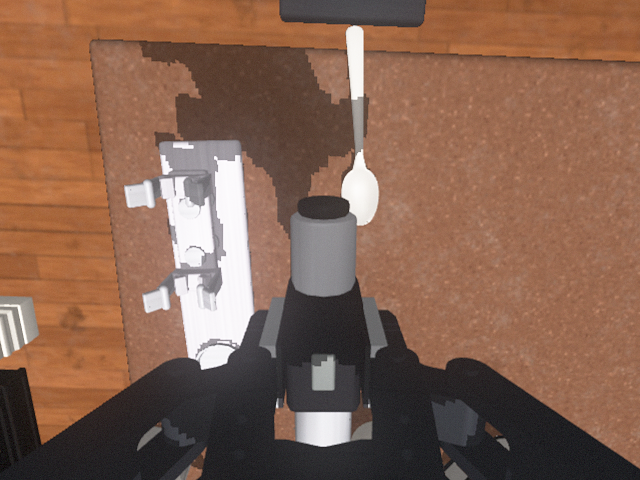

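The picture shows the frother held along column ~323, the stand plate with rear corners (160,143) and (242,141), clips at rows ~190 and ~290, and the dish at ~(220,360). I zoom in for exact pixels.

```bash
python3 - <<'E'
import cv2
i=cv2.imread('pics/w7.png')
cv2.imwrite('pics/w7a.png',cv2.resize(i[125:275,110:310],None,fx=4,fy=4,interpolation=cv2.INTER_CUBIC))
cv2.imwrite('pics/w7b.png',cv2.resize(i[240:390,110:310],None,fx=4,fy=4,interpolation=cv2.INTER_CUBIC))
cv2.imwrite('pics/w7c.png',cv2.resize(i[190:440,260:390],None,fx=2.4,fy=2.4,interpolation=cv2.INTER_CUBIC))
E
```

```text
(no output)
```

View pics/w7a.png

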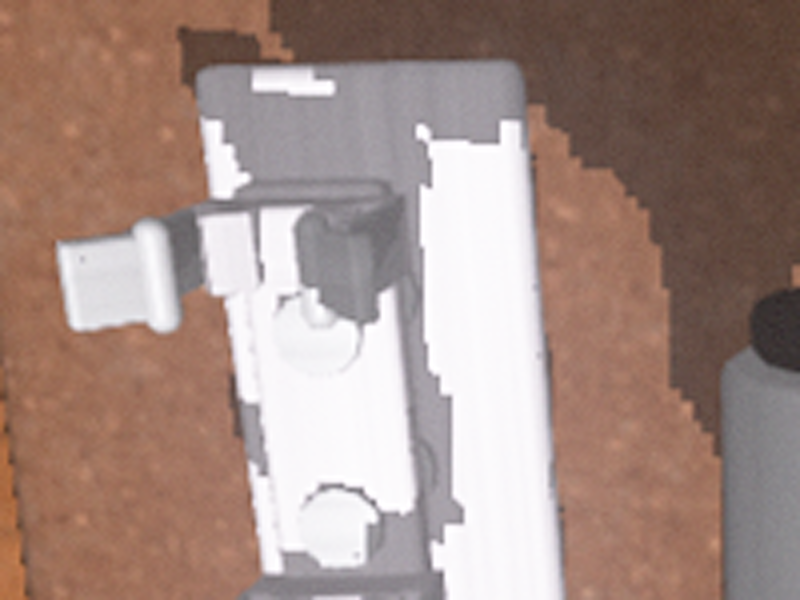

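View pics/w7b.png

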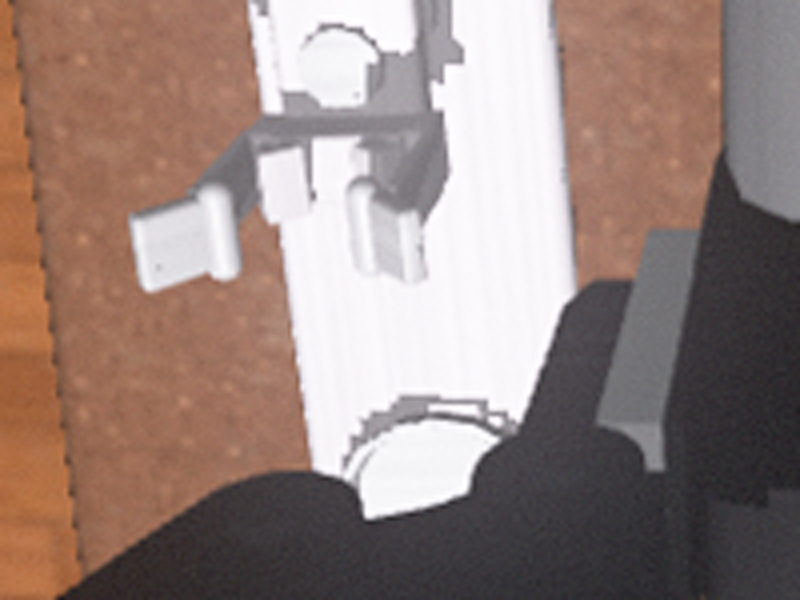

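View pics/w7c.png

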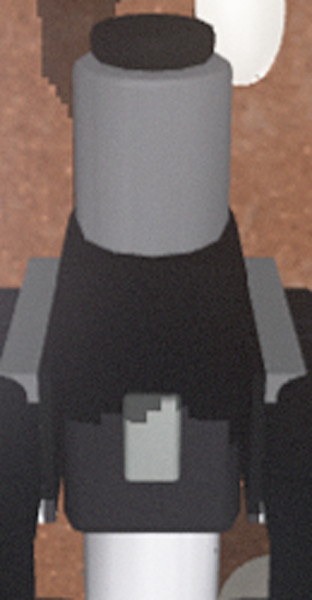

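```bash
cat > fit.py <<'E'
from h import *
np.set_printoptions(precision=4,suppress=True)
from scipy.spatial.transform import Rotation as R
q=np.load('w7.npz');d=dict(world_from_camera=q['T'],fx=q['f'][0],fy=q['f'][1],cx=q['f'][2],cy=q['f'][3])
L=[onz(d,p,.008)[:2] for p in [(159.5,145),(188,357.5)]]
for z in (0,.008):
    Rr=[onz(d,p,z)[:2] for p in [(240.5,142.5),(250.75,274.5),(254.25,310)]];print(z,Rr, np.degrees(np.arctan2(*(Rr[2]-Rr[0])[::-1])))
print('L',L,np.degrees(np.arctan2(*(L[1]-L[0])[::-1])))
print('rear edge mid',onz(d,(199,140.5),.008))
for z in (.06,.068,.076): 
    print(z,[onz(d,p,z)[:2] for p in [(148.75,194.5),(165,298),(200.5,296)]])
# frother in tool frame
M=R.from_rotvec(q['r']).as_matrix();p=q['p']
def tool(px,h): # intersect plane tool z=-h
    return M.T@(onz(d,px,p[2]+h)-p)
ax=.048
print('front top edge grip',tool((324,410),ax+.013)); print('tail barrel top rear',tool((323,216),ax+.011)); print('barrel/grip rear',tool((323.5,295),ax+.011))
print('sides front',tool((287.5,400),ax+.013),tool((359,400),ax+.013)); print('tail sides',tool((291.5,225),ax),tool((356.5,225),ax))
E
python3 fit.py
```

```text
0 [array([ 0.4158, -0.1191]), array([ 0.5144, -0.1134]), array([ 0.5446, -0.111 ])] 3.5816321126509645
0.008 [array([ 0.4152, -0.1175]), array([ 0.5111, -0.112 ]), array([ 0.5404, -0.1097])] 3.5816321126509667
L [array([ 0.419 , -0.1724]), array([ 0.5846, -0.1632])] 3.209169582426464
rear edge mid [ 0.415  -0.1455  0.008 ]
0.06 [array([ 0.4425, -0.1606]), array([ 0.5074, -0.1563]), array([ 0.5052, -0.1342])]
0.068 [array([ 0.4409, -0.1571]), array([ 0.5035, -0.153 ]), array([ 0.5013, -0.1317])]
0.076 [array([ 0.4392, -0.1537]), array([ 0.4996, -0.1497]), array([ 0.4975, -0.1292])]
front top edge grip [-0.0222 -0.     -0.061 ]
tail barrel top rear [ 0.0467 -0.0004 -0.059 ]
barrel/grip rear [ 0.0206 -0.0002 -0.059 ]
sides front [-0.0181 -0.0126 -0.061 ] [-0.0181  0.012  -0.061 ]
tail sides [ 0.0409 -0.0109 -0.048 ] [ 0.041   0.0107 -0.048 ]
```

>>> {"name": "send_rows", "arguments": {
  "steps": [
    [[0.12, -2.8, 0, 0], [0.12, -2.8, 0, 0], [0.1, -2.75, 0, 0], [0, 0, 0, -0.02], [0, 0, 0, 0], [0, 0, 0, 0]]
  ],
  "force": 80
}}

```text
time_s: 11.65
position: [0.471, -0.1417, 0.1112]
eef_rot: [0.096, -3.14, -0.001]
force: [-0.4, 0.2, -1.2]
finger_gap: 0.288
```

```bash
python3 - <<'E'
from h import *
np.set_printoptions(precision=4,suppress=True)
s=readout.sense();print(s['force'],s['finger_gap'],s['position'],s['eef_rot'])
d=cam('wrist','w8.png');print(np.array(d['world_from_camera']))
t=cam('top');i=t['pixels'][190:320,380:480,::-1];cv2.imwrite('pics/t8.png',cv2.resize(i,None,fx=4.5,fy=4.5,interpolation=cv2.INTER_CUBIC))
E
```

```text
[-0.3885  0.1759 -1.1978] 0.28786774684423255 [ 0.471  -0.1417  0.1112] [ 0.0958 -3.1398 -0.0011]
[[-0.0618  0.9526  0.2978  0.3951]
 [ 0.9981  0.0588  0.0189 -0.1469]
 [ 0.0005  0.2984 -0.9544  0.2893]
 [ 0.      0.      0.      1.    ]]
```

View pics/w8.png

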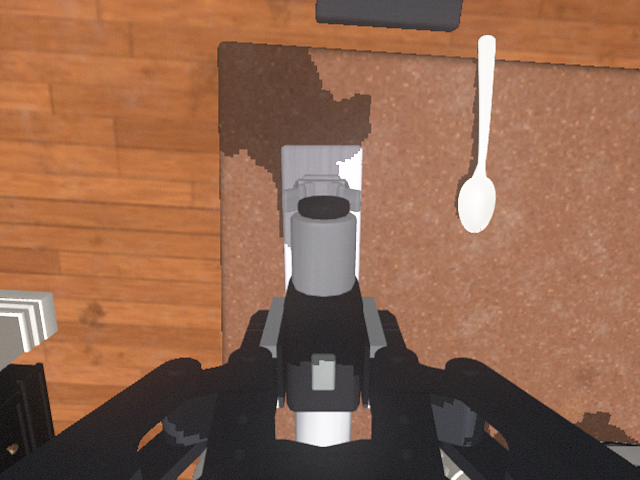

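View pics/t8.png

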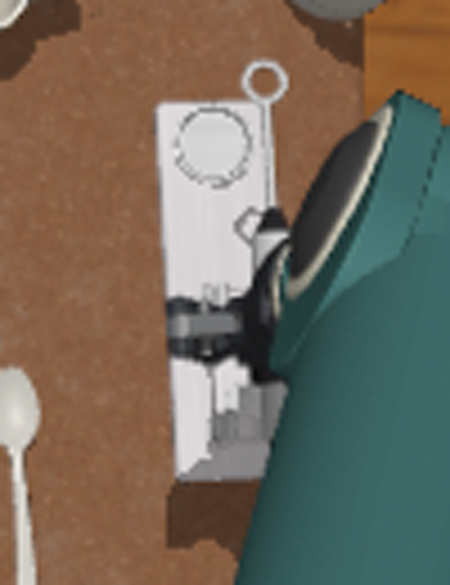

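```bash
python3 - <<'E'
import cv2
i=cv2.imread('pics/w8.png')
cv2.imwrite('pics/w8a.png',cv2.resize(i[135:305,265:380],None,fx=5,fy=3.5,interpolation=cv2.INTER_CUBIC))
E
```

```text
(no output)
```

View pics/w8a.png

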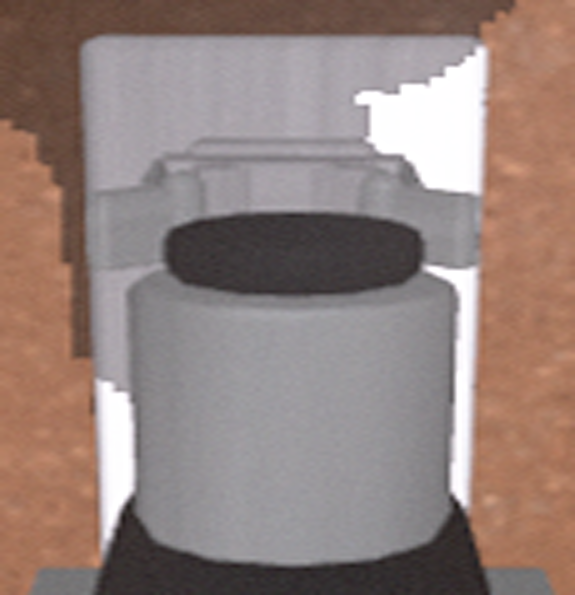

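Rear clip flares are centred at column ~322 with the frother's plane at ~324, i.e. about 1 mm to correct in y. I correct and lower to just above the highest possible mouth.

>>> {"name": "send_rows", "arguments": {
  "steps": [
    [[0, -0.1, 0, 0], [0, 0, 2, 0], [0, 0, 2, 0], [0, 0, 1.5, 0], [0, 0, 0.9, 0], [0, 0, 0.5, 0], [0, 0, 0, 0], [0, 0, 0, 0]]
  ]
}}

```text
time_s: 12.55
position: [0.4715, -0.1439, 0.0429]
eef_rot: [-0.094, 3.139, -0.0]
force: [0.3, 0.7, -1.1]
finger_gap: 0.286
```

```bash
python3 - <<'E'
from h import *
np.set_printoptions(precision=4,suppress=True)
s=readout.sense();print(s['force'],s['moment'],s['finger_gap'],s['position'],s['eef_rot'])
d=cam('wrist');cv2.imwrite('pics/w9a.png',cv2.resize(d['pixels'][150:440,225:425,::-1],None,fx=3,fy=2,interpolation=cv2.INTER_CUBIC))
t=cam('scene');i=t['pixels'][250:370,320:460,::-1];cv2.imwrite('pics/s9.png',cv2.resize(i,None,fx=5,fy=5,interpolation=cv2.INTER_CUBIC))
E
```

```text
[ 0.3311  0.741  -1.1171] [-0.0137 -0.0142  0.049 ] 0.2855097220972844 [ 0.4715 -0.1439  0.0429] [-0.0945  3.1392 -0.0003]
```

View pics/w9a.png

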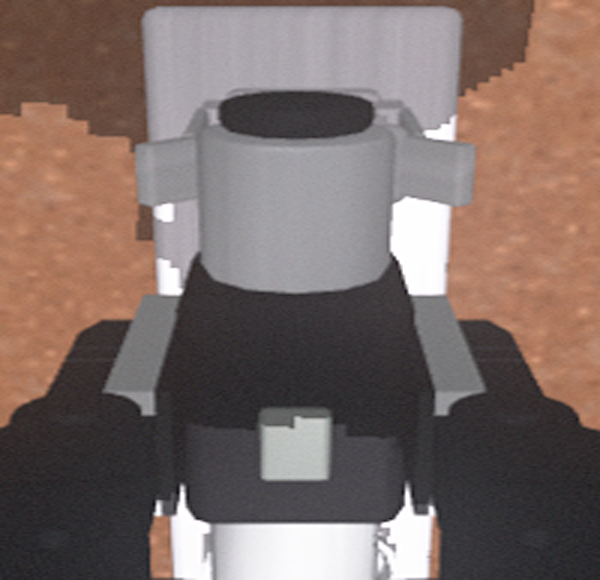

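View pics/s9.png

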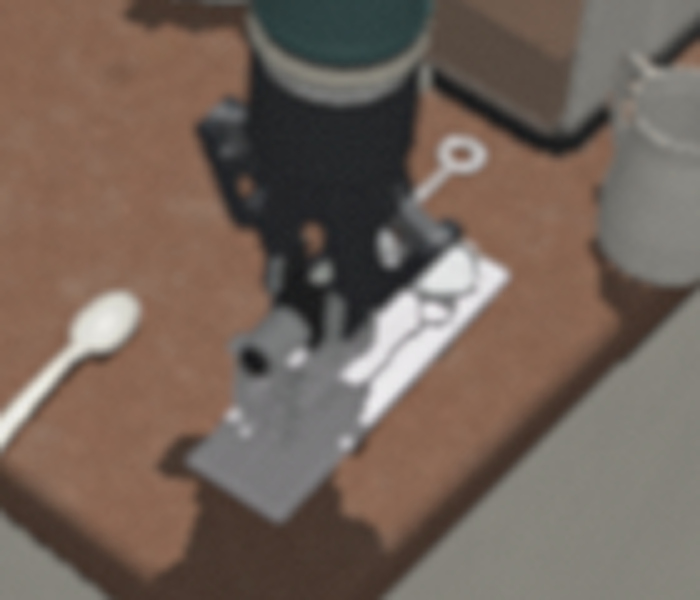

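Flares now centred at ~305 (zoomed) with the barrel at ~295: measured y overshot by about 1 mm. Correct +1 mm and feel downwards.

>>> {"name": "send_rows", "arguments": {
  "steps": [
    [[0.05, 0.1, 0, 0], [0, 0, 0.2, 0], [0, 0, 0.2, 0], [0, 0, 0.1, 0], [0, 0, 0, 0]]
  ]
}}

```text
time_s: 13.15
position: [0.4704, -0.1428, 0.0373]
eef_rot: [0.094, -3.14, -0.0]
force: [-0.5, 0.1, -0.8]
finger_gap: 0.286
```

>>> {"name": "send_rows", "arguments": {
  "steps": [
    [[0, 0, 0.1, 0], [0, 0, 0.1, 0], [0, 0, 0, 0]]
  ]
}}

```text
time_s: 13.45
position: [0.4707, -0.1428, 0.0362]
eef_rot: [-0.094, 3.14, 0.001]
force: [-4.2, 1.8, 10.5]
finger_gap: 0.286
```

>>> {"name": "send_rows", "arguments": {
  "steps": [
    [[0, 0, 0.1, 0], [0, 0, 0.1, 0], [0, 0, 0, 0]]
  ]
}}

```text
time_s: 13.75
position: [0.4708, -0.1428, 0.0355]
eef_rot: [-0.094, 3.139, 0.003]
force: [-7.6, 1.9, 24.5]
finger_gap: 0.289
```

>>> {"name": "send_rows", "arguments": {
  "steps": [
    [[0, 0, 0.1, 0], [0, 0, 0.1, 0], [0, 0, 0, 0]]
  ]
}}

```text
time_s: 14.05
position: [0.4698, -0.1429, 0.0332]
eef_rot: [0.093, -3.14, -0.003]
force: [-5.1, -1.2, 0.8]
finger_gap: 0.288
```

Contact with a −x side force, then a sudden release: I look before pushing further.

```bash
python3 - <<'E'
from h import *
np.set_printoptions(precision=4,suppress=True)
s=readout.sense();print(s['force'],s['moment'],s['finger_gap'],s['position'],s['eef_rot'])
d=cam('wrist','w10.png');cv2.imwrite('pics/w10a.png',cv2.resize(d['pixels'][150:440,225:425,::-1],None,fx=3,fy=2,interpolation=cv2.INTER_CUBIC))
t=cam('scene');i=t['pixels'][250:370,320:460,::-1];cv2.imwrite('pics/s10.png',cv2.resize(i,None,fx=5,fy=5,interpolation=cv2.INTER_CUBIC))
E
```

```text
[-5.1003 -1.1969  0.7791] [-0.0055  0.9393  0.0354] 0.28836017821808735 [ 0.4698 -0.1429  0.0332] [ 0.0933 -3.14   -0.0027]
```

View pics/w10a.png

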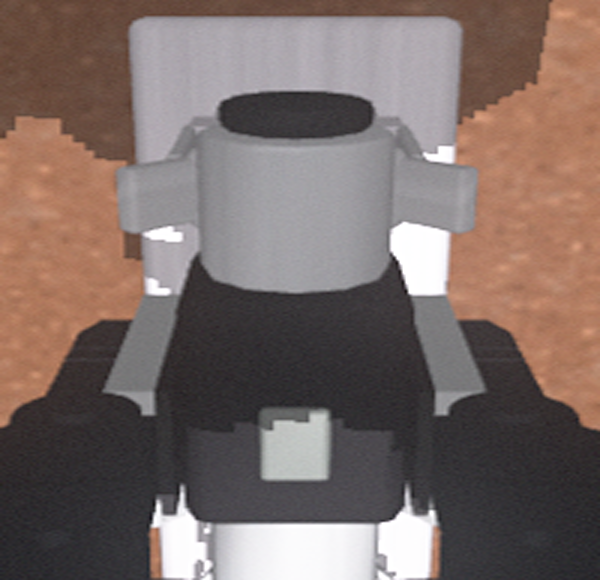

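View pics/s10.png

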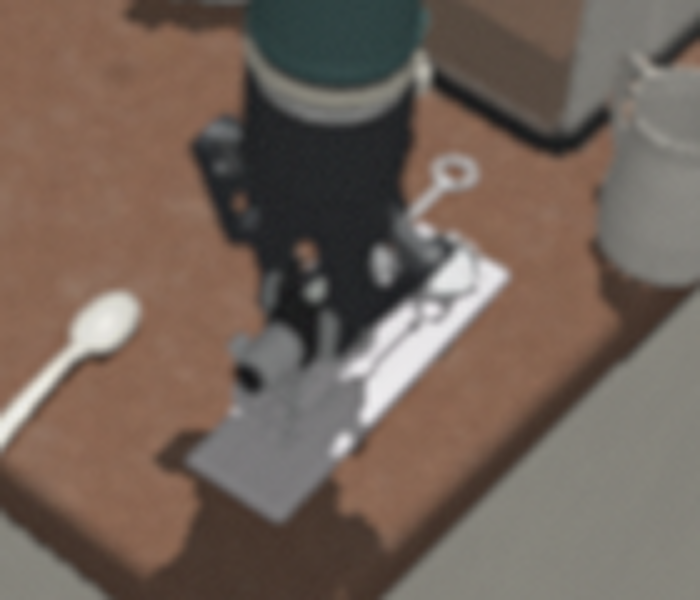

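Laterally it is now well centred (flares 117–475, barrel at 295), but the stand pushes the frother toward −x: the grip's front touches the front clip. So I back off along x.

>>> {"name": "send_rows", "arguments": {
  "steps": [
    [[0.15, 0, 0, 0], [0.15, 0, 0, 0], [0, 0, 0, 0]]
  ]
}}

```text
time_s: 14.45
position: [0.4677, -0.143, 0.0313]
eef_rot: [-0.095, 3.14, -0.0]
force: [-0.0, 0.2, -1.2]
finger_gap: 0.293
```

>>> {"name": "send_rows", "arguments": {
  "steps": [
    [[0.1, 0, 0, 0], [0, 0, 0.1, 0], [0, 0, 0, 0]]
  ]
}}

```text
time_s: 14.75
position: [0.4667, -0.1429, 0.0303]
eef_rot: [-0.095, 3.14, 0.0]
force: [-0.2, -0.2, -0.8]
finger_gap: 0.289
```

>>> {"name": "send_rows", "arguments": {
  "steps": [
    [[0, 0, 0.1, 0], [0, 0, 0, 0]]
  ]
}}

```text
time_s: 14.95
position: [0.4668, -0.1429, 0.0298]
eef_rot: [-0.095, 3.14, 0.001]
force: [-1.8, 0.3, 5.8]
finger_gap: 0.29
```

>>> {"name": "send_rows", "arguments": {
  "steps": [
    [[0, 0, 0.1, 0], [0, 0, 0, 0]]
  ]
}}

```text
time_s: 15.15
position: [0.4671, -0.143, 0.0295]
eef_rot: [-0.094, 3.139, 0.001]
force: [-2.9, 1.1, 11.0]
finger_gap: 0.289
```

>>> {"name": "send_rows", "arguments": {
  "steps": [
    [[0, 0, 0.1, 0], [0, 0, 0, 0]]
  ]
}}

```text
time_s: 15.35
position: [0.4676, -0.1432, 0.0288]
eef_rot: [-0.094, 3.138, 0.001]
force: [-2.9, 0.9, 13.3]
finger_gap: 0.286
```

Contact at axis z ≈ 0.078 (mouth), carriage ≈ 14 mm up, agreeing with the picture-based estimate. Press on in millimetres.

>>> {"name": "send_rows", "arguments": {
  "steps": [
    [[0.04, 0, 0.1, 0], [0, 0, 0, 0]]
  ]
}}

```text
time_s: 15.55
position: [0.4678, -0.1432, 0.0281]
eef_rot: [-0.094, 3.137, 0.001]
force: [-2.8, 1.3, 15.3]
finger_gap: 0.289
```

>>> {"name": "send_rows", "arguments": {
  "steps": [
    [[0.04, 0, 0.1, 0], [0, 0, 0, 0]]
  ]
}}

```text
time_s: 15.75
position: [0.4681, -0.1433, 0.0274]
eef_rot: [-0.095, 3.135, 0.0]
force: [-1.2, 1.3, 16.6]
finger_gap: 0.286
```

>>> {"name": "send_rows", "arguments": {
  "steps": [
    [[0.02, 0, 0.1, 0], [0, 0, 0, 0]]
  ]
}}

```text
time_s: 15.95
position: [0.4683, -0.1432, 0.0264]
eef_rot: [-0.095, 3.135, -0.0]
force: [-0.7, 1.8, 14.8]
finger_gap: 0.286
```

>>> {"name": "send_rows", "arguments": {
  "steps": [
    [[0.02, 0, 0.1, 0], [0, 0, 0, 0]]
  ]
}}

```text
time_s: 16.15
position: [0.4684, -0.1432, 0.0254]
eef_rot: [-0.095, 3.134, -0.0]
force: [1.2, 0.9, 13.0]
finger_gap: 0.289
```

```bash
python3 - <<'E'
from h import *
np.set_printoptions(precision=4,suppress=True)
s=readout.sense();print(s['force'],s['moment'],s['position'],s['eef_rot'])
d=cam('wrist','w11.png');cv2.imwrite('pics/w11a.png',cv2.resize(d['pixels'][150:440,225:425,::-1],None,fx=3,fy=2,interpolation=cv2.INTER_CUBIC))
E
```

```text
[ 1.1872  0.8604 13.0465] [ 0.3842 -0.1127  0.0399] [ 0.4684 -0.1432  0.0254] [-0.0948  3.1344 -0.0004]
```

View pics/w11a.png

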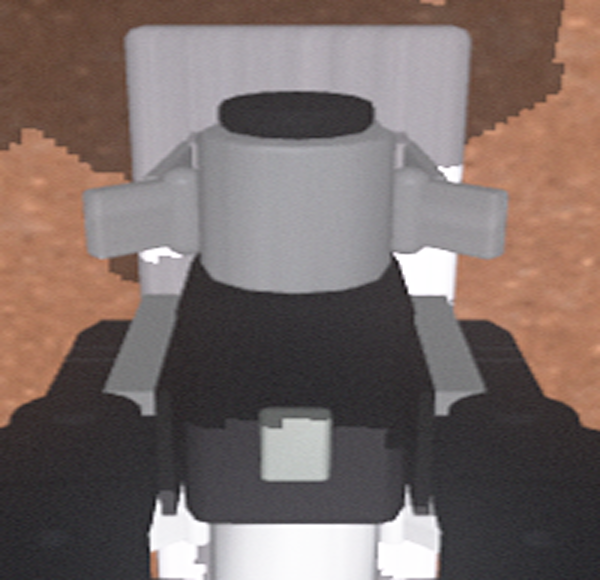

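The picture shows the rear clip's lips at either side of the barrel and spread evenly (87 and 505 about 296). Continue.

>>> {"name": "send_rows", "arguments": {
  "steps": [
    [[0, 0, 0.1, 0], [0, 0, 0.1, 0], [0, 0, 0, 0]]
  ]
}}

```text
time_s: 16.5
position: [0.4683, -0.1432, 0.0231]
eef_rot: [-0.095, 3.135, -0.001]
force: [1.7, 2.2, 10.3]
finger_gap: 0.29
```

>>> {"name": "send_rows", "arguments": {
  "steps": [
    [[0, 0, 0.1, 0], [0, 0, 0.1, 0], [0, 0, 0, 0]]
  ]
}}

```text
time_s: 16.8
position: [0.4679, -0.1431, 0.0205]
eef_rot: [-0.095, 3.135, -0.001]
force: [3.6, 1.6, 5.0]
finger_gap: 0.287
```

>>> {"name": "send_rows", "arguments": {
  "steps": [
    [[0, 0, 0.1, 0], [0, 0, 0, 0]]
  ]
}}

```text
time_s: 17.0
position: [0.4673, -0.1431, 0.019]
eef_rot: [-0.095, 3.137, -0.001]
force: [4.2, 1.8, 0.8]
finger_gap: 0.287
```

>>> {"name": "send_rows", "arguments": {
  "steps": [
    [[-0.04, 0, 0.1, 0], [0, 0, 0, 0]]
  ]
}}

```text
time_s: 17.2
position: [0.4663, -0.1431, 0.0173]
eef_rot: [-0.095, 3.139, -0.001]
force: [4.0, 0.5, -0.4]
finger_gap: 0.289
```

>>> {"name": "send_rows", "arguments": {
  "steps": [
    [[-0.03, 0, 0.1, 0], [0, 0, 0, 0]]
  ]
}}

```text
time_s: 17.4
position: [0.4661, -0.1431, 0.0161]
eef_rot: [-0.095, 3.14, -0.0]
force: [4.0, 1.6, -2.2]
finger_gap: 0.286
```

>>> {"name": "send_rows", "arguments": {
  "steps": [
    [[0, 0, 0.1, 0], [0, 0, 0, 0]]
  ]
}}

```text
time_s: 17.6
position: [0.466, -0.1431, 0.0154]
eef_rot: [-0.095, 3.14, 0.0]
force: [3.8, 1.0, 0.5]
finger_gap: 0.285
```

>>> {"name": "send_rows", "arguments": {
  "steps": [
    [[0, 0, 0.07, 0], [0, 0, 0, 0]]
  ]
}}

```text
time_s: 17.8
position: [0.4661, -0.143, 0.0153]
eef_rot: [-0.094, 3.14, 0.001]
force: [1.7, 1.1, 8.3]
finger_gap: 0.285
```

>>> {"name": "send_rows", "arguments": {
  "steps": [
    [[0, 0, 0.07, 0], [0, 0, 0, 0]]
  ]
}}

```text
time_s: 18.0
position: [0.4661, -0.143, 0.0153]
eef_rot: [-0.094, 3.14, 0.002]
force: [0.3, 2.5, 17.2]
finger_gap: 0.282
```

The force climbs with no motion (z 0.0153): on the saddles. Check that both ends are down.

```bash
python3 - <<'E'
from h import *
np.set_printoptions(precision=4,suppress=True)
s=readout.sense();print(s['force'],s['moment'],s['position'],s['eef_rot'])
d=cam('wrist','w12.png');cv2.imwrite('pics/w12a.png',cv2.resize(d['pixels'][150:440,225:425,::-1],None,fx=3,fy=2,interpolation=cv2.INTER_CUBIC))
t=cam('scene');i=t['pixels'][250:370,320:460,::-1];cv2.imwrite('pics/s12.png',cv2.resize(i,None,fx=5,fy=5,interpolation=cv2.INTER_CUBIC))
E
```

```text
[ 0.3011  2.5428 17.2428] [0.4072 0.1044 0.1305] [ 0.4661 -0.143   0.0153] [-0.0943  3.1397  0.0017]
```

View pics/w12a.png

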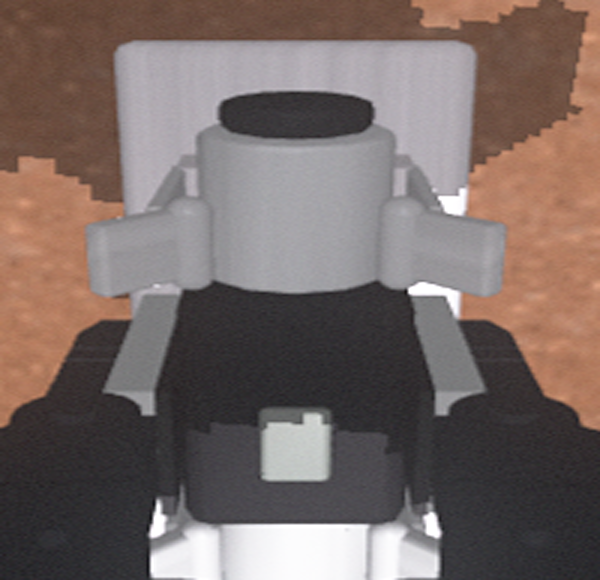

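View pics/s12.png

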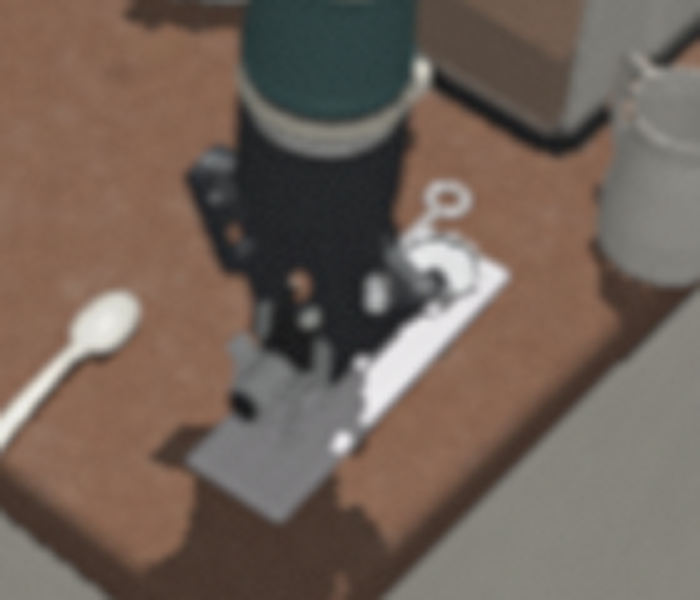

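Lips close over both barrels (rear at rows ~240, front at the bottom of the picture), travel from the mouth 14.7 mm, moment about y near zero: down on both. I take off the pressure, release and rise.

>>> {"name": "send_rows", "arguments": {
  "steps": [
    [[0, 0, -0.09, 0], [0, 0, -0.09, 0], [0, 0, 0, 0]]
  ]
}}

```text
time_s: 18.4
position: [0.466, -0.1431, 0.0154]
eef_rot: [-0.095, 3.14, -0.001]
force: [4.5, 0.9, -2.5]
finger_gap: 0.288
```

>>> {"name": "send_rows", "arguments": {
  "steps": [
    [[0, 0, 0, 0], [0, 0, 0, 0], [0, 0, 0, 0], [0, 0, 0, 0], [0, 0, 0, 0]]
  ],
  "hand": 4.5
}}

```text
time_s: 18.9
position: [0.4657, -0.1432, 0.0157]
eef_rot: [0.094, -3.14, -0.0]
force: [-1.4, 0.4, 0.3]
finger_gap: 0.528
```

>>> {"name": "send_rows", "arguments": {
  "steps": [
    [[0, 0, -0.5, 0], [0, 0, -1, 0], [0, 0, -2, 0], [0, 0, -3, 0], [0, 0, -4, 0], [0, 0, -4, 0], [0, 0, 0, 0], [0, 0, 0, 0]]
  ]
}}

```text
time_s: 19.7
position: [0.4666, -0.1429, 0.1621]
eef_rot: [-0.095, 3.137, 0.001]
force: [-0.1, 0.2, -0.4]
finger_gap: 0.531
```

```bash
python3 - <<'E'
from h import *
np.set_printoptions(precision=4,suppress=True)
s=readout.sense();print(s['force'],s['position'])
d=cam('wrist','w13.png')
np.savez('w13.npz',T=d['world_from_camera'],f=[d['fx'],d['fy'],d['cx'],d['cy']],p=s['position'],r=s['eef_rot'])
t=cam('scene','s13.png')
E
```

```text
[-0.1032  0.1945 -0.3814] [ 0.4666 -0.1429  0.1621]
```

View pics/w13.png

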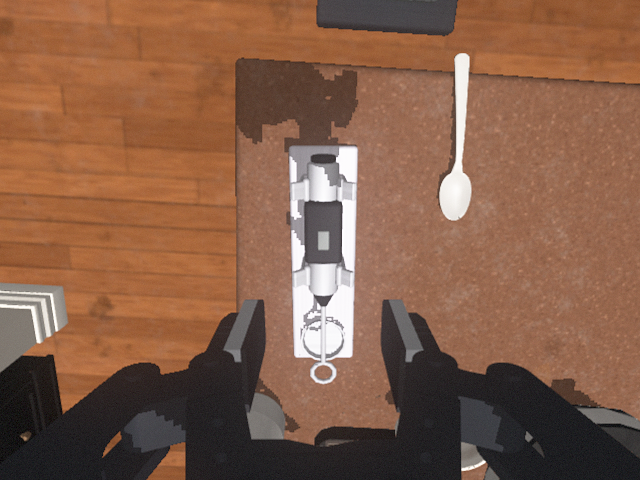

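View pics/s13.png

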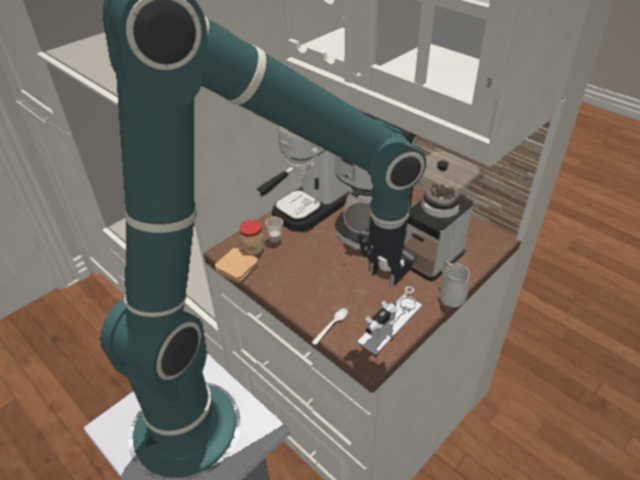

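```bash
python3 - <<'E'
from h import *
np.set_printoptions(precision=4,suppress=True)
i=cv2.imread('pics/w13.png')[140:390,275:370];cv2.imwrite('pics/w13a.png',cv2.resize(i,None,fx=4,fy=2.4,interpolation=cv2.INTER_CUBIC))
i=cv2.imread('pics/w13.png')[140:310,275:370];cv2.imwrite('pics/w13b.png',cv2.resize(i,None,fx=6,fy=3.5,interpolation=cv2.INTER_CUBIC))
q=np.load('w13.npz');d=dict(world_from_camera=q['T'],fx=q['f'][0],fy=q['f'][1],cx=q['f'][2],cy=q['f'][3])
z=.0635
print('tip',onz(d,(323,384),z),'tail',onz(d,(323,154),z+.005))
E
```

```text
tip [ 0.5981 -0.1352  0.0635] tail [ 0.416  -0.1463  0.0685]
```

View pics/w13b.png

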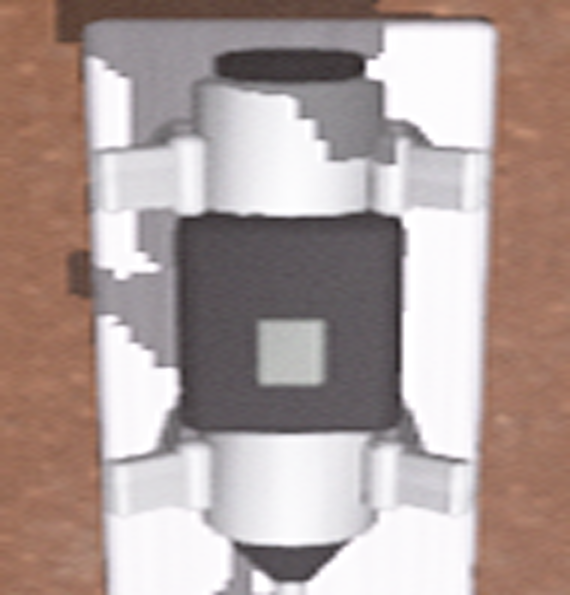

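The close-up shows the lips closed over both barrels alike. The outer clip widths are in the ratio 0.935, against about 0.93 expected from depth. The grip lies between the clips and the whisk over the dish. Spoon, cup and pitcher haven't moved, and the arm is clear. Handing in.

```bash
python3 -c "
from h import *
print(arm.finish_job(),readout.sense()['time_s'])"
```

```text
the job is handed in; nothing more can be done
the job is handed in; nothing more can be done
```

The frother is in the stand's two clips and down on its saddles, with the whisk over the drip dish. I handed it in at about 20 s on the robot's clock, with the gripper open and well clear of everything.

- **Seating:** the barrels met the lips at an axis height of about 78 mm. They went through with about 17 N at most and stopped 14.7 mm lower, where the force climbed from 0 to 17 N with no movement. I stopped there, eased off, let go and rose.
- **Final picture:** both clips are closed over their barrels to about the same width. The spoon, cup and pitcher look as they were.

Some things went wrong or disagreed on the way:
- **First grasp missed:** it closed on air above the frother, because the finger ends sit about 35 mm short of the reported TCP. I re-gripped using the pictures and the force reading.
- **Contact with the front clip:** on the first lowering I was 3–4 mm too far forward, and the grip's front edge caught the front clip. The highest reading then was about 25 N, under the 35 N limit. It slipped off and I moved back before pressing.
- **Less certain checks:** the gaps between the lips and the visible barrel widths compared front to rear at about 0.90, where depth predicts 0.93. I put this down to blurred edges. The networks gave no outline of the frother in the wrist picture, so I read those edges by eye.

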